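# Slide the support rod into its guide tube until the catch drops

## Task

Put the support rod back into its guide tube: take it by the middle from its cradle, slide its pointed nose partway in, let go, take a fresh grip near the tail end, and push on until it is fully home and the spring catch has dropped into the rod's groove, so that the rod stays in when you let go. Push firmly enough to beat the springs but gently: do not jam it sideways or ram it against the end. Leave the other things on the table where they are.

Things in the scene. Friction and masses are not known exactly. Their poses are not given: they have to be found in the camera images.
- rod: plain round aluminium rod, 16 mm in diameter, 240 mm long, 0.11 to 0.18 kg. Origin on its axis at mid-length, +x along the axis to the nose. The last 16 mm at the nose taper to a flat 7 mm across; 40 to 54 mm behind the nose's end is a square groove, 8 mm in diameter. It starts level in the cradle, axis 40 mm above the table
- rod_nose (a point): centre of the flat end of the rod's nose
- rod_tail (a point): centre of the rod's plain tail end
- cradle: wooden cradle fixed to the table: strip 200 x 36 x 10 mm with two V-rests, each 16 mm long, 75 mm either side of its centre, tops 43 mm above the table. Origin at the centre of its underside, x along the rod, nose at the +x end. Between the rests the rod is free over 134 mm
- guide: guide fixed to the table: level steel tube, outer diameter 26.5 mm, bore 18.5 mm (loose on the rod), in wooden saddles on a plywood base 215 x 100 x 14 mm that begins 15 mm behind the mouth. On the tube's far end is a square aluminium end fitting, 42 x 42 x 82 mm, with the catch, and inside it a spring buffer and the hard end. Origin on the table under the mouth, +x the way the rod goes in
- mouth (a point): centre of the bore's mouth, 75 mm above the table, in a flange 35 mm across; +x the way the rod goes in, z up. A rod let go partway stays in the tube but sags by its play: the tail sinks several mm and must be lifted level before pushing on
- mid_setting (a point): point on the bore's axis, fixed 160 mm inside the mouth: where the nose is home when the end fitting is at its middle setting. Somebody has clamped the fitting up to 14 mm nearer or farther, so the home depth (146 to 174 mm, 94 to 66 mm of rod outside) is not known beforehand: feel for it. On release the buffer moves the rod back, up to 4 mm, until its groove rests on the catch
- catch (a joint): spring catch, black button on the end fitting: lift in m, 0 = down (empty tube or in the groove), 0.0017 to 0.0035 = riding on the rod. From about 40 mm before home the nose lifts it (a few N); over the last 12 mm the damped buffer adds 1 to 4 N; then the catch drops; 4 mm beyond is the hard end (force rises steeply). The push to the drop stays below 10 N. A rod not caught springs back up to 12 mm
- masking_roll: bystander: roll of cream masking tape, 104 mm across, 25 mm high, lying flat; origin at the centre of its underside
- measure: bystander: tape measure, 36 x 77 x 62 mm, standing on its base; origin at the centre of its underside
- screw_jar: bystander: small jar with a dark green lid, 54 mm across, 82 mm high; origin at the centre of its underside
- offcut: bystander: small wooden off-cut, 38 x 60 x 19 mm; origin at the centre of its underside

How it is judged:
By the outcome, as a careful person would: the job done as asked, in the order asked, and still so for the second after the job is handed in, with the robot touching nothing.
It also fails if it takes over 72 s, if anything falls off the work surface, if the arm or the gripper's body presses on something with over 40 N, if the wrist force passes 120 N, or if a joint passes its speed limit or range.

## Robot

A 6-joint arm with a two-finger parallel gripper is mounted at the origin on a cart in front of the work surface, level with it; the furniture and walls round the work are solid. World frame = base frame: x ahead of the robot, y to its left, z up, the work surface at z = 0. Lengths are in mm, angles in rad, forces in N, time in s.
With the tool pointing down it reaches from about 350 to 875 mm from the base axis. Payload 4.2 kg.
Tool frame: the origin (TCP) lies midway between the tips of the shut fingers; the grasp point (between the pads) lies 19 mm behind it (arm.grasp_offset is the distance from the TCP to the grasp point, in mm); z points along the fingers, y is the direction in which the jaws open and shut (so a half turn about z gives the same grasp; the last joint's range is limited). The gripper opens to 85 mm and grips with 20 to 120 N. Pads are 22 mm wide; open, the fingers measure 114 mm over their backs; the gripper's body (76 mm by 85 mm) begins 54 mm behind the grasp point. The pads swing forward as they close: fully open they stand 13 mm farther back than shut.
Start: joints at [-0.904, 0.385, 0.008, 0, -1.194, -0.259], TCP at [247.882, -573.719, 231.312] pointing down, gripper open.
Joint ranges: [-3.14, 3.14], [-1.21, 2.06], [-1.07, 1.41], [-3.16, 2.05], [-2.99, -0.16], [-3.1, 3.1]. Speed limits (rad/s): [2.79, 2.79, 3.14, 3.14, 3.14, 3.14].

## Interface

Orientations are given as a unit quaternion [x, y, z, w].
In Python, from bench import arm gives the robot as it stands.
- The arm moves only by the tool move_arm, never from a script. Its argument "moves" is a list of rows, each an object with "gripper": the gripper's target within -1 to 1 (fully open at 1, half-way at 0, shut at -1); "xyz": the shift along the tool's x, y, z in cm, a list of three; "angular": the turn, a rotation vector about the tool's x, y, z in rad, a list of three. In form: [{"gripper": gripper, "xyz": [dx, dy, dz], "angular": [wx, wy, wz]}, ...]. A call has 1 to 10 rows; each row is the pose to reach, as a shift and turn from the pose commanded when the call began, along the tool's axes at that moment; what a row does not reach only later rows make up. A row lasts 1/8 s, in which the tool goes at most 62.5 mm and 10.7 degrees, less where a joint would pass 70% of its speed; a pose out of reach is approached as far as the arm can. A call with a gripper value outside its range is refused whole. The fingers move at their own pace and stop on an object; the grip force is fixed at half the most. Time passes only in rows, so rows that repeat a pose let the fingers close. It gives the time, the measured TCP pose, the force and the opening at its end, in the units of the state.
- arm.read_state(): the state, without advancing time (a new reading comes with each control period).
- arm.get_image(name): name is "side" or "top" or "wrist"; returns (picture, depth): 480x640x3 uint8, blue, green, red; 480x640 float32, mm along the optical axis (not along the pixel's ray), 0 where there is no reading.
- arm.get_calibration(name): a dict with "camera_matrix" (3x3 intrinsics, pixels), "R" (3x3) and "t" (3): a world point X has camera coordinates R X + t. Camera axes: x right, y down, z forward; pixel columns grow to the right and rows downward; lengths in mm; the calibration is good to about 2 mm. A picture is of the moment at which its call begins: read the wrist's pose just before it. get_calibration takes no time and is no camera call; for the wrist camera it gives the pose at the moment of the call.
- arm.job_done(): hands the job in, once; it reports no verdict.
The state is a dict: "clock": time; "joints": joint angles; "joint_vel": joint speeds; "joint_efforts": joint torques, N m; "position": TCP position; "ee_rot": TCP orientation; "contact_force": force on the tool from outside, world axes, zero at the start; "wrist_torque": the same for the moment, N m; "gripper_width": finger opening in mm.
Only numpy, scipy, OpenCV 4.12 (cv2) and the standard library are available. Lean on these libraries where they do the work, as an engineer would, in place of code of your own. Each camera call takes 0.05 s, during which the arm holds its last target. There are 200 camera calls.

## Working session

There is one attempt and no reset: what is moved stays moved. The work goes in short steps, Python scripts to look and compute and a tool call to move; the robot and the scene stay as the last step left them, time stands still between calls to the robot, and variables do not carry over. Pictures are saved under pics/ and viewed, about 8 in all and at most 12, crops included, and the job is handed in when it is done.

Besides the shell and the picture viewer there is one more tool, called after "Call:" in YAML: its name, and indented under it one key for each argument. move_arm: Moves the arm, as the interface text tells. Its arguments: {"type":"object","properties":{"moves":{"type":"array","items":{"type":"object","properties":{"gripper":{"type":"number"},"xyz":{"type":"array","items":{"type":"number"}},"angular":{"type":"array","items":{"type":"number"}}}}}},"required":["moves"]}

```bash
ls; mkdir -p pics
python3 - <<'E'
from bench import arm
import numpy as np,cv2
s=arm.read_state();print({k:np.round(v,3) for k,v in s.items()}, arm.grasp_offset)
for n in("top","side"):
    p,d=arm.get_image(n);cv2.imwrite(f"pics/{n}0.png",p);np.savez(f"pics/{n}0.npz",p=p,d=d,**arm.get_calibration(n))
    c=arm.get_calibration(n);print(n,c)
E
```

```text
pics
{'clock': np.float64(0.0), 'joints': array([-9.040e-01,  3.860e-01,  7.000e-03, -1.000e-03, -1.194e+00,
       -2.590e-01]), 'joint_vel': array([-0.001,  0.   ,  0.001,  0.001, -0.   , -0.   ]), 'joint_efforts': array([ 0.0000e+00, -3.9229e+01,  1.8840e+01,  4.1860e+00, -5.0000e-03,
       -0.0000e+00]), 'position': array([ 247.644, -573.206,  230.212]), 'ee_rot': array([-0.202,  0.979,  0.001, -0.   ]), 'contact_force': array([ 0.425, -0.014, -1.017]), 'wrist_torque': array([0.002, 0.007, 0.031]), 'gripper_width': np.float64(85.494)} 18.700000000000003
top {'camera_matrix': array([[623.45383607,   0.        , 320.4706119 ],
       [  0.        , 623.45383607, 240.58666819],
       [  0.        ,   0.        ,   1.        ]]), 'R': array([[-2.13342306e-02, -9.99772084e-01, -7.93943405e-04],
       [-9.84278984e-01,  2.11428721e-02, -1.75350682e-01],
       [ 1.75327503e-01, -2.95951007e-03, -9.84505718e-01]]), 't': array([  31.66429441,  570.18436393, 1489.92424864])}
side {'camera_matrix': array([[558.20872427,   0.        , 319.27476561],
       [  0.        , 558.20872427, 242.94455082],
       [  0.        ,   0.        ,   1.        ]]), 'R': array([[-0.9529891 , -0.30205785, -0.02393396],
       [-0.11484421,  0.43316689, -0.89396715],
       [ 0.28039719, -0.84919227, -0.44749291]]), 't': array([ 554.70051905,  133.60999977, 1122.39813032])}
```

View pics/top0.png

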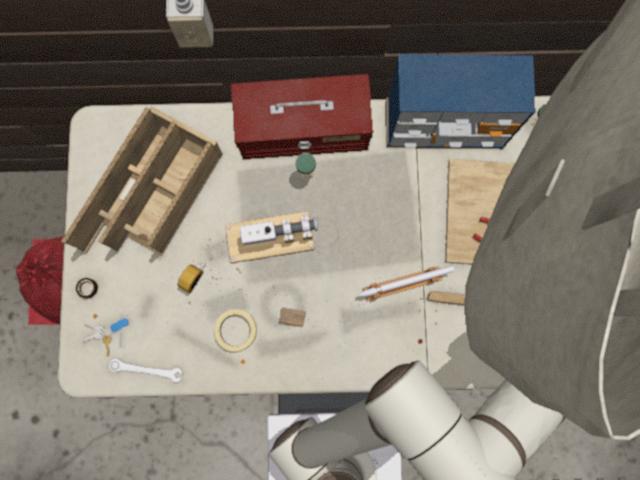

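View pics/side0.png

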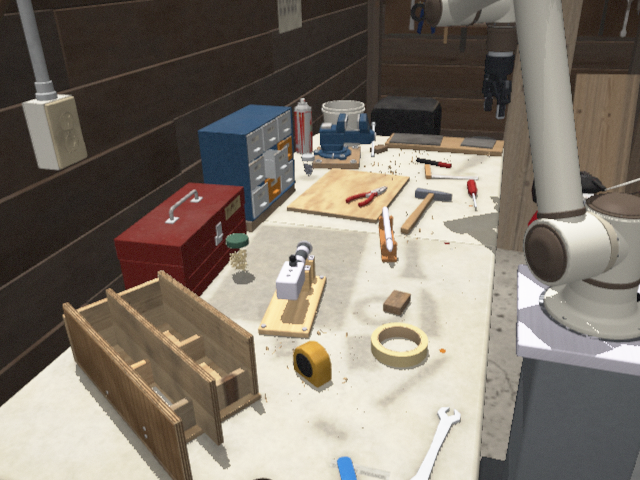

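The top view shows the rod in its cradle from about (360,298), the pointed nose, to (453,268). The guide's mouth is near (317,226) and its end fitting near (257,233), so the insertion direction is roughly +y. The side view agrees. I'll fit the axes from the depth images.

```bash
cat > h.py <<'E'
import numpy as np,cv2
from bench import arm
def cloud(p,d,c):
    K=c["camera_matrix"];v,u=np.mgrid[:480,:640]
    X=np.stack([(u-K[0,2])*d/K[0,0],(v-K[1,2])*d/K[1,1],d],-1)
    return (X-c["t"])@c["R"]
def load(n):
    z=np.load(f"pics/{n}.npz");return z["p"],z["d"],z
def snap(n,name):
    c=arm.get_calibration(n);p,d=arm.get_image(n);cv2.imwrite(f"pics/{name}.png",p);np.savez(f"pics/{name}.npz",p=p,d=d,**c);return p,d,c
def proj(c,X):
    x=c["R"]@np.array(X,float)+c["t"];x=c["camera_matrix"]@x;return x[:2]/x[2]
def line(P):
    m=P.mean(0);D=np.linalg.svd(P-m,full_matrices=False)[2][0];s=(P-m)@D;return m,D,s.min(),s.max()
E
python3 - <<'E'
from h import *
p,d,c=load("top0");W=cloud(p,d,c)
def roi(u0,u1,v0,v1,lo,hi,name):
    w=W[v0:v1,u0:u1].reshape(-1,3);q=p[v0:v1,u0:u1].reshape(-1,3).astype(int)
    m=(w[:,2]>lo)&(w[:,2]<hi);w=w[m];q=q[m]
    return w,q
w,q=roi(345,465,255,310,25,70,'rod')
g=(q.max(1)-q.min(1)<45)&(q.min(1)>90)
P=w[g];m,D,a,b=line(P[:,:2]);print("rod n",len(P),"z",np.percentile(P[:,2],[5,50,95]),"ends",m+a*D,m+b*D,"yaw",np.arctan2(D[1],D[0]),b-a)
s=np.abs((P[:,:2]-m)@np.array([-D[1],D[0]]));print("width",np.percentile(s,[50,90,99]))
w,q=roi(345,465,255,310,25,70,'rod');o=w[q[:,2]-q[:,0]>50];m,D,a,b=line(o[:,:2]);print("cradle",m,D,a,b,len(o))
w,q=roi(220,330,205,265,60,120,'g')
m,D,a,b=line(w[:,:2]);print("guide hi",m,D,m+a*D,m+b*D,np.percentile(w[:,2],[5,50,95]))
for v in range(212,245,2):
  print(v,[int(x) for x in W[v,225:325:4,2]])
t=W[255:310:4,350:460:6,2];print(t.astype(int))
for n in("top0","side0"):
  p,d,c=load(n)
  im=p[195:315,215:465] if n=="top0" else p[200:345,225:425]
  cv2.imwrite(f"pics/crop_{n}.png",cv2.resize(im,None,fx=3,fy=3,interpolation=cv2.INTER_CUBIC))
im=[cv2.imread(f"pics/crop_{n}.png") for n in("top0","side0")]
H=np.zeros((360+435,750,3),np.uint8);H[:360]=im[0];H[360:,:600]=im[1];cv2.imwrite("pics/c1.png",cv2.resize(H,(566,600),interpolation=cv2.INTER_AREA))
E
```

```text
rod n 622 z [37.72582977 45.42826268 52.26618358] ends [436.73144128 -73.8736411 ] [ 496.04741123 -304.12812219] yaw -1.3186677739388104 237.77197133722493
width [3.9254195  7.24948439 9.63977456]
cradle [ 459.83418375 -187.79020727] [ 0.16850288 -0.98570116] -86.41707872822582 128.8326942060134 104
guide hi [592.15061184 125.11052908] [-0.14822834  0.98895316] [606.73488523  27.8068471 ] [579.09843088 212.19236252] [ 64.99294012  89.1634149  100.70192067]
212 [0, 3, -1, 4, -2, 1, -1, 7, 5, 0, -4, -1, -8, 1, 0, 0, -2, -4, -1, 10, 15, 2, 0, 2, 0]
214 [1, 1, -1, 1, 5, 4, 3, 3, 0, 3, 4, -2, 4, -1, 1566, 4, 3, 16, 14, 18, 13, 0, 1, -3, 5]
216 [-1, 1, 3, -3, -5, 4, -4, 0, 0, 3, 3, -2, 0, 16, 11, 16, 17, 10, 16, 13, 14, 1, 1, 2, -1]
218 [-2, -3, 2, 1, -4, 6, 2, 0, 1, 0, 6, 12, 15, 15, 18, 13, 12, 11, 19, 61, 69, 61, 84, 0, 3]
220 [0, -5, 7, -5, -8, -4, -4, 14, 6, 8, 10, 15, 9, 10, 16, 71, 67, 19, 21, 66, 84, 82, 86, -4, -1]
222 [-2, 3, 1, 15, 14, 9, 10, 10, 10, 14, 87, 96, 14, 13, 60, 68, 63, 76, 82, 84, 82, 87, 88, 3, 0]
224 [-5, 7, 11, 16, 12, 11, 16, 92, 99, 94, 94, 92, 94, 18, 83, 83, 
[... 1770 characters left out ...]
 [   0    0    2    4   38    5   14   44   52   52   41    6    9   11
     1    0    0   -2    2]
 [   0    0    4    5   41 1566   52   52   19   10   13   -1   -4    0
     0   -1   -1   -2   -5]
 [   0   -1   -3   42   48   15   11    9    7   -5    2    2   -3    0
    15   -4   -7    3   -1]
 [   0    4   42   42   37   14   15    0    2   -1    0    0    0   11
    26   21   17   17   20]
 [   0   -3    3   13    0   -5   -5    2    0    5   -2    3   17   14
    15   13   21   16   17]
 [  -2   -2    0    0   -4   -3    0    0   -1   -3    1   -1   -1    1
    -2    0   -2    8    8]
 [   0   -4    2    4   -1   -6    7   -6   -2    6    5    1    0    0
     5   -3   -4   -1    5]]
```

View pics/c1.png

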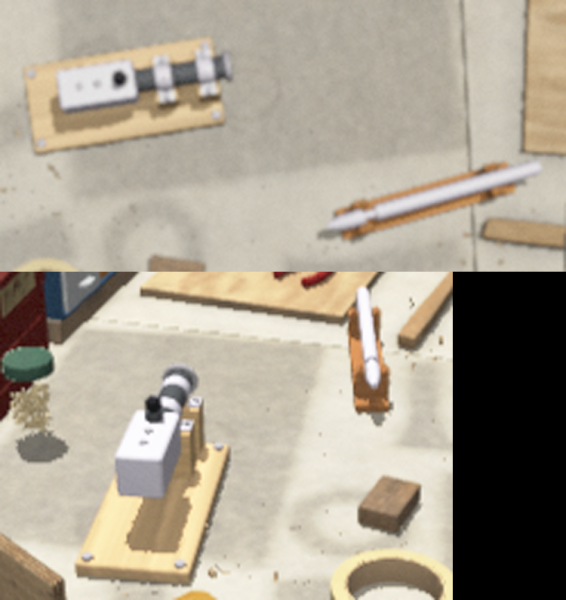

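The enlarged crops confirm that the nose points to +y: its tip is at crop (320,233) and the groove sits behind it. The tube mouth faces -y. Next I'll hover over the rod for a close look.

```bash
cat >> h.py <<'E'
from scipy.spatial.transform import Rotation as Ro
def down(yaw):
    x=np.array([np.cos(yaw),np.sin(yaw),0]);z=np.array([0,0,-1.]);return Ro.from_matrix(np.stack([x,np.cross(z,x),z],1))
def goto(pos,yaw,s=None):
    s=s or arm.read_state();R=Ro.from_quat(s["ee_rot"])
    print("pos",np.round(s["position"],1),"x-axis",np.round(R.as_matrix()[:,0],4),"z",np.round(R.as_matrix()[:,2],4),"F",np.round(s["contact_force"],1),"t",s["clock"],"w",s["gripper_width"])
    print("xyz cm",np.round(R.inv().apply(np.array(pos)-s["position"])/10,2),"ang",np.round((R.inv()*down(yaw)).as_rotvec(),4))
E
python3 -c "
from h import *
goto([470,-180,200],-1.3187)
print(arm.get_calibration('wrist'))"
```

```text
pos [ 247.7 -573.3  230.3] x-axis [-9.180e-01 -3.965e-01  1.000e-04] z [-9.0e-04  1.8e-03 -1.0e+00] F [ 0.  -0.8 -1.1] t 0.1 w 85.4260280764263
xyz cm [-36.    27.28   3.08] ang [ 1.7000e-03  1.3000e-03 -1.4152e+00]
{'camera_matrix': array([[337.45730172,   0.        , 316.7402821 ],
       [  0.        , 337.45730172, 244.87456785],
       [  0.        ,   0.        ,   1.        ]]), 'R': array([[-0.39677108,  0.91791135,  0.003386  ],
       [ 0.88354352,  0.38091023,  0.27250368],
       [ 0.24884445,  0.11111326, -0.96214878]]), 't': array([623.81261531, -35.36090842, 379.52705267])}
```

Call:
move_arm:
  moves:
    - {"gripper": 1,"xyz": [-36,27.3,3],"angular": [0,0,-1.415]}
    - {"gripper": 1,"xyz": [-36,27.3,3],"angular": [0,0,-1.415]}
    - {"gripper": 1,"xyz": [-36,27.3,3],"angular": [0,0,-1.415]}
    - {"gripper": 1,"xyz": [-36,27.3,3],"angular": [0,0,-1.415]}
    - {"gripper": 1,"xyz": [-36,27.3,3],"angular": [0,0,-1.415]}
    - {"gripper": 1,"xyz": [-36,27.3,3],"angular": [0,0,-1.415]}
    - {"gripper": 1,"xyz": [-36,27.3,3],"angular": [0,0,-1.415]}
    - {"gripper": 1,"xyz": [-36,27.3,3],"angular": [0,0,-1.415]}
    - {"gripper": 1,"xyz": [-36,27.3,3],"angular": [0,0,-1.415]}
    - {"gripper": 1,"xyz": [-36,27.3,3],"angular": [0,0,-1.415]}

```text
clock: 1.35
position: [469.6, -180.8, 201.1]
ee_rot: [0.79, -0.613, -0.0, 0.0]
contact_force: [-0.3, -0.4, -0.0]
gripper_width: 85.3
```

Run:
```python
from h import *
goto([470,-180,200],-1.3187)
p,d,c=snap("wrist","w1")
W=cloud(p,d,c)
q=p.astype(int);m=(W[...,2]>30)&(W[...,2]<60)&(q.max(2)-q.min(2)<45)&(q.min(2)>90)&(abs(W[...,0]-466)<60)&(abs(W[...,1]+189)<150)
P=W[m];mm,D,a,b=line(P[:,:2]);print(len(P),mm,D,mm+a*D,mm+b*D,np.percentile(P[:,2],[5,50,95]))
for X in([436.7,-73.9,40],[466,-189,40],[496,-304,40]):print(proj(c,X))
```

```text
pos [ 469.6 -180.8  201.1] x-axis [ 2.475e-01 -9.689e-01 -2.000e-04] z [-7.e-04  0.e+00 -1.e+00] F [-0.3 -0.4 -0. ] t 1.35 w 85.28455151446745
xyz cm [-0.06 -0.06  0.11] ang [ 0.0007  0.0002 -0.002 ]
4224 [ 470.42592894 -207.38754642] [ 0.24906905 -0.96848573] [435.42763052 -71.29937343] [ 495.13055752 -303.44958142] [42.0499206  46.27183456 48.11664898]
[321.72419266 334.82729872]
[322.40553501 219.55161164]
[322.38959723  76.99729446]
```

View pics/w1.png

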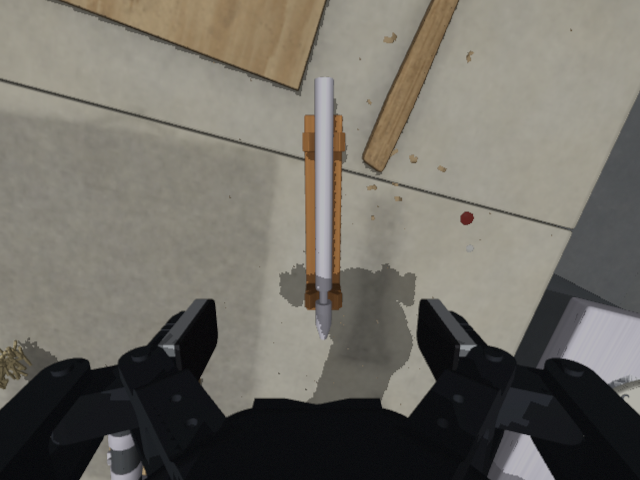

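The wrist view shows the rod vertical from (322,338), the nose, to (324,78), and the jaws line up with it. Next I'll look closely at the guide before picking.

```bash
python3 -c "
from h import *
goto([600,90,230],-1.42)"
```

```text
pos [ 469.5 -181.   201.2] x-axis [ 2.471e-01 -9.690e-01 -1.000e-04] z [-4.e-04  0.e+00 -1.e+00] F [-0.1 -0.4  0.3] t 1.4 w 85.41188416575164
xyz cm [-23.04 -19.34  -2.88] ang [0.0004 0.0001 0.0989]
```

Call:
move_arm:
  moves:
    - {"gripper": 1,"xyz": [-23,-19.3,-2.9],"angular": [0,0,0.099]}
    - {"gripper": 1,"xyz": [-23,-19.3,-2.9],"angular": [0,0,0.099]}
    - {"gripper": 1,"xyz": [-23,-19.3,-2.9],"angular": [0,0,0.099]}
    - {"gripper": 1,"xyz": [-23,-19.3,-2.9],"angular": [0,0,0.099]}
    - {"gripper": 1,"xyz": [-23,-19.3,-2.9],"angular": [0,0,0.099]}
    - {"gripper": 1,"xyz": [-23,-19.3,-2.9],"angular": [0,0,0.099]}
    - {"gripper": 1,"xyz": [-23,-19.3,-2.9],"angular": [0,0,0.099]}
    - {"gripper": 1,"xyz": [-23,-19.3,-2.9],"angular": [0,0,0.099]}

```text
clock: 2.4
position: [599.1, 88.8, 230.4]
ee_rot: [0.758, -0.652, -0.0, 0.0]
contact_force: [0.3, -0.2, -0.8]
gripper_width: 85.5
```

Run:
```python
from h import *
goto([600,90,230],-1.42)
p,d,c=snap("wrist","w2")
W=cloud(p,d,c);np.set_printoptions(suppress=True,precision=3)
for n,(p,d,c) in dict(w=(p,d,c),t=load("top0")).items():
  W=cloud(p,d,c)
  m=(W[...,2]>80)&(W[...,2]<90)&(W[...,1]>20)&(W[...,1]<115)&(abs(W[...,0]-600)<40)
  P=W[m]; 
  # tube top ridge: fit with z>84 part
  mm,D,a,b=line(P[:,:2]);print(n,len(P),mm,D,mm+a*D,mm+b*D)
  from scipy.optimize import least_squares
  def f(v):  # axis x=v0+v1*(y-60), z=v2, radius 13.25
    dx=(P[:,0]-v[0]-v[1]*(P[:,1]-60))/np.hypot(1,v[1]);return np.hypot(dx,P[:,2]-v[2]-v[3]*(P[:,1]-60))-13.25
  r=least_squares(f,[597,-0.148,75,0],loss="soft_l1",f_scale=1);print("cyl",r.x,np.median(abs(r.fun)))
  m=(W[...,2]>50)&(W[...,2]<96)&(W[...,1]>0)&(W[...,1]<60)&(abs(W[...,0]-606)<30)
  Q=W[m];print("ymin pts",np.sort(Q[:,1])[:200:20])
for X in([606,28,75],[606,28,92]):print(proj(arm.get_calibration("wrist"),X))
```

```text
pos [599.1  88.8 230.4] x-axis [ 1.501e-01 -9.887e-01  1.000e-04] z [-4.e-04 -1.e-04 -1.e+00] F [ 0.3 -0.2 -0.8] t 2.4 w 85.49244012185895
xyz cm [-0.11 -0.1   0.04] ang [ 0.0004 -0.0001 -0.0001]
w 2738 [601.33   71.401] [-0.143  0.99 ] [607.397  29.486] [594.818 116.383]
cyl [603.021  -0.142  75.169  -0.001] 0.649670264708722
ymin pts [27.545 28.587 29.184 29.746 30.175 30.591 30.964 31.42  31.768 32.225]
t 303 [600.842  73.166] [-0.134  0.991] [606.971  27.773] [595.011 116.351]
cyl [603.757  -0.143  74.87   -0.01 ] 1.532545218862273
ymin pts [27.143 31.771 34.502 39.147 42.306 44.89  48.744 50.028 52.129 54.573]
[319.309 158.789]
[319.476 159.392]
```

View pics/w2.png

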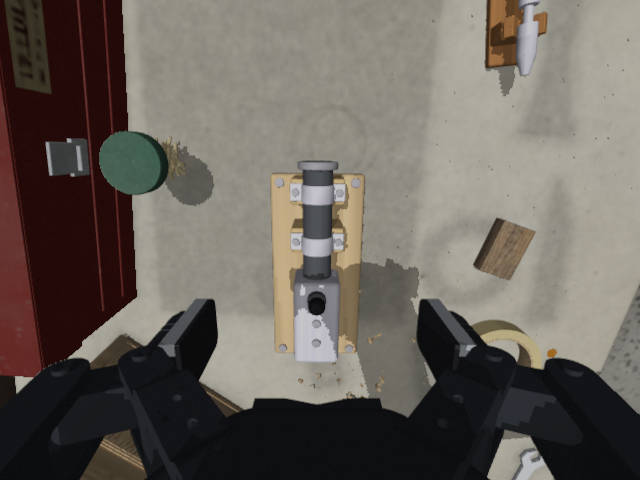

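The wrist view shows the guide with its mouth at (318,162), flange front edge, and the black catch button at (317,302). The tube fit gives x = 603.0 - 0.142·(y - 60) and z = 75, with the mouth at y ≈ 28. Now I'll go and pick the rod.

```bash
python3 -c "
from h import *
goto([465.5,-188,130],-1.3187)"
```

```text
pos [599.2  88.9 230.5] x-axis [ 0.1502 -0.9887  0.    ] z [-2.e-04 -1.e-04 -1.e+00] F [ 0.3  1.  -0.4] t 2.45 w 85.22597374047943
xyz cm [25.37 17.38 10.05] ang [ 0.0002 -0.     -0.1013]
```

Call:
move_arm:
  moves:
    - {"gripper": 1,"xyz": [25.4,17.4,10],"angular": [0,0,-0.101]}
    - {"gripper": 1,"xyz": [25.4,17.4,10],"angular": [0,0,-0.101]}
    - {"gripper": 1,"xyz": [25.4,17.4,10],"angular": [0,0,-0.101]}
    - {"gripper": 1,"xyz": [25.4,17.4,10],"angular": [0,0,-0.101]}
    - {"gripper": 1,"xyz": [25.4,17.4,10],"angular": [0,0,-0.101]}
    - {"gripper": 1,"xyz": [25.4,17.4,10],"angular": [0,0,-0.101]}
    - {"gripper": 1,"xyz": [25.4,17.4,10],"angular": [0,0,-0.101]}
    - {"gripper": 1,"xyz": [25.4,17.4,10],"angular": [0,0,-0.101]}
    - {"gripper": 1,"xyz": [25.4,17.4,10],"angular": [0,0,-0.101]}

```text
clock: 3.58
position: [467.3, -186.2, 130.9]
ee_rot: [0.792, -0.611, 0.001, -0.0]
contact_force: [-0.1, 0.8, 0.4]
gripper_width: 85.4
```

```bash
python3 -c "
from h import *
goto([465.5,-188,21.5],-1.3187)"
```

```text
pos [ 467.3 -186.2  130.9] x-axis [ 2.530e-01 -9.675e-01  5.000e-04] z [ 1.4e-03 -1.0e-04 -1.0e+00] F [-0.1  0.8  0.4] t 3.575 w 85.41342856334944
xyz cm [ 0.13  0.24 10.94] ang [-0.0014 -0.0005  0.0037]
```

Call:
move_arm:
  moves:
    - {"gripper": 1,"xyz": [0.1,0.2,5],"angular": [0,0,0.002]}
    - {"gripper": 1,"xyz": [0.1,0.2,9],"angular": [0,0,0.002]}
    - {"gripper": 1,"xyz": [0.1,0.2,10.9],"angular": [0,0,0.002]}
    - {"gripper": 1,"xyz": [0.1,0.2,10.9],"angular": [0,0,0.002]}
    - {"gripper": 1,"xyz": [0.1,0.2,10.9],"angular": [0,0,0.002]}

```text
clock: 4.2
position: [465.9, -188.2, 22.2]
ee_rot: [0.791, -0.612, 0.001, -0.0]
contact_force: [0.8, -0.1, 0.5]
gripper_width: 85.6
```

```bash
python3 -c "
from h import *
goto([465.5,-188,21.5],-1.3187)"
```

```text
pos [ 465.9 -188.2   22.2] x-axis [ 2.505e-01 -9.681e-01  8.000e-04] z [ 2.e-03 -4.e-04 -1.e+00] F [ 0.8 -0.1  0.5] t 4.2 w 85.64627637704554
xyz cm [-0.03  0.04  0.07] ang [-0.0018 -0.0008  0.0011]
```

Call:
move_arm:
  moves:
    - {"gripper": -1,"xyz": [0,0,0.05],"angular": [0,0,0]}
    - {"gripper": -1,"xyz": [0,0,0.05],"angular": [0,0,0]}
    - {"gripper": -1,"xyz": [0,0,0.05],"angular": [0,0,0]}
    - {"gripper": -1,"xyz": [0,0,0.05],"angular": [0,0,0]}
    - {"gripper": -1,"xyz": [0,0,0.05],"angular": [0,0,0]}
    - {"gripper": -1,"xyz": [0,0,0.05],"angular": [0,0,0]}
    - {"gripper": -1,"xyz": [0,0,0.05],"angular": [0,0,0]}
    - {"gripper": -1,"xyz": [0,0,0.05],"angular": [0,0,0]}

```text
clock: 5.2
position: [465.3, -188.5, 21.2]
ee_rot: [0.79, -0.613, 0.001, -0.0]
contact_force: [0.3, 1.1, 4.0]
gripper_width: 14.0
```

Call:
move_arm:
  moves:
    - {"gripper": -1,"xyz": [0,0,-1],"angular": [0,0,0]}
    - {"gripper": -1,"xyz": [0,0,-2.5],"angular": [0,0,0]}
    - {"gripper": -1,"xyz": [0,0,-4],"angular": [0,0,0]}
    - {"gripper": -1,"xyz": [0,0,-6],"angular": [0,0,0]}
    - {"gripper": -1,"xyz": [0,0,-6],"angular": [0,0,0]}
    - {"gripper": -1,"xyz": [0,0,-6],"angular": [0,0,0]}

```text
clock: 5.95
position: [463.6, -188.4, 80.0]
ee_rot: [0.79, -0.613, -0.001, 0.0]
contact_force: [0.0, -0.1, -2.0]
gripper_width: 14.2
```

Run:
```python
from h import *
# nose 30 mm outside mouth; rod grip point is 120 behind nose
u=np.array([-.1406,.990]);m=np.array([607.6,28])
t=m-u*150;print(t)
goto([*t,75-18.7],-1.4297)
p,d,c=snap("wrist","w3")
```

```text
[ 628.69 -120.5 ]
pos [ 463.6 -188.4   80. ] x-axis [ 0.2487 -0.9686 -0.0011] z [-2.1e-03  6.0e-04 -1.0e+00] F [ 0.  -0.1 -2. ] t 5.95 w 14.174928595336981
xyz cm [ -2.46 -17.68   2.34] ang [0.0019 0.001  0.1103]
```

View pics/w3.png

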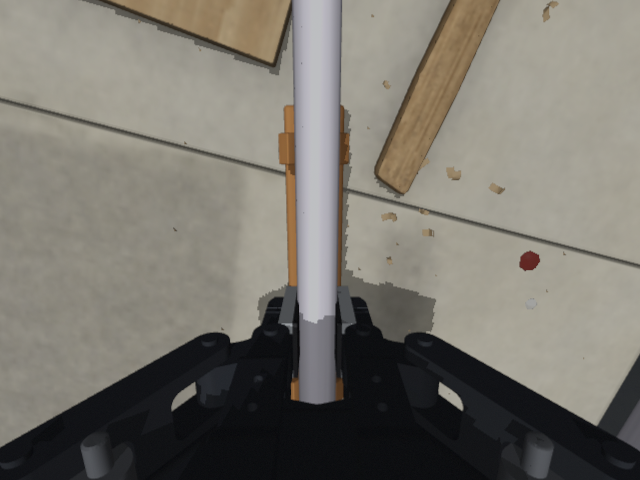

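The rod is held: it runs straight up the image at column 318 between the pads, and the opening reads 14 mm. I'll move it to just before the mouth.

Call:
move_arm:
  moves:
    - {"gripper": -1,"xyz": [-0.6,-4.4,0],"angular": [0,0,0.03]}
    - {"gripper": -1,"xyz": [-1.2,-8.8,0.6],"angular": [0,0,0.06]}
    - {"gripper": -1,"xyz": [-1.8,-13.2,1.2],"angular": [0,0,0.09]}
    - {"gripper": -1,"xyz": [-2.5,-17.7,2.3],"angular": [0,0,0.11]}
    - {"gripper": -1,"xyz": [-2.5,-17.7,2.3],"angular": [0,0,0.11]}
    - {"gripper": -1,"xyz": [-2.5,-17.7,2.3],"angular": [0,0,0.11]}
    - {"gripper": -1,"xyz": [-2.5,-17.7,2.3],"angular": [0,0,0.11]}
    - {"gripper": -1,"xyz": [-2.5,-17.7,2.3],"angular": [0,0,0.11]}

```text
clock: 7.0
position: [629.3, -120.7, 58.3]
ee_rot: [0.755, -0.655, 0.0, -0.0]
contact_force: [0.0, 1.4, -0.9]
gripper_width: 14.2
```

Run:
```python
from h import *
from scipy.optimize import least_squares
np.set_printoptions(suppress=True,precision=4)
goto([628.7,-120.5,56.3],-1.4297)
u=np.array([-.1406,.990]);n=np.array([.990,.1406]);m0=np.array([607.6,28])
vis=[]
for nm in("wrist","side","top"):
  p,d,c=snap(nm,nm+"4");W=cloud(p,d,c)
  q=p.astype(int)
  S=(W[...,:2]-m0)@u;N=(W[...,:2]-m0)@n
  m=(S>-272)&(S<-12)&(abs(N)<14)&(W[...,2]>60)&(W[...,2]<90)&(q.max(2)-q.min(2)<45)&(q.min(2)>70)&(abs(S+150)>25)
  s=S[m];l=N[m];z=W[...,2][m]
  print(nm,m.sum())
  if m.sum()<30: continue
  k=(s<-20)&(s>-268) 
  f=lambda v:np.hypot(l[k]-v[0]-v[1]*(s[k]+120),z[k]-v[2]-v[3]*(s[k]+120))-8
  r=least_squares(f,[0,0,75,0],loss="soft_l1",f_scale=1)
  print("lat@mouth",r.x[0]+r.x[1]*120,"slope",r.x[1],"z@mouth",r.x[2]+r.x[3]*120,"zslope",r.x[3],"res",np.median(abs(r.fun)),"s range",np.percentile(s,[0,1,99,100]))
p=cv2.imread("pics/side4.png")[150:330,230:430];t=cv2.imread("pics/top4.png")[190:290,225:425]
cv2.imwrite("pics/c4.png",cv2.resize(np.vstack([t,p]),None,fx=2.1,fy=2.1,interpolation=cv2.INTER_CUBIC))
```

```text
pos [ 629.3 -120.7   58.3] x-axis [ 0.1408 -0.99   -0.    ] z [ 0.0002  0.     -1.    ] F [ 0.   1.4 -0.9] t 7.0 w 14.178953767196088
xyz cm [-0.02  0.05  0.2 ] ang [-0.0002  0.      0.0002]
wrist 12985
lat@mouth 0.27777663621161486 slope -0.000835585680628992 z@mouth 76.8628564351901 zslope 0.0024561118413160797 res 0.31859100493307757 s range [-264.6396 -262.2514 -119.7121 -114.6552]
side 159
lat@mouth -1.388754984564829 slope 0.0022178277734412957 z@mouth 77.39005799914113 zslope -0.008672052925091732 res 0.9471513108716572 s range [-264.5828 -261.6148  -30.3209  -29.7857]
top 372
lat@mouth 2.0044452514144537 slope -0.0023599178730346598 z@mouth 76.61544965857388 zslope -0.002702936765731649 res 1.489978784024287 s range [-270.9417 -268.4101  -46.539   -44.9543]
```

View pics/c4.png

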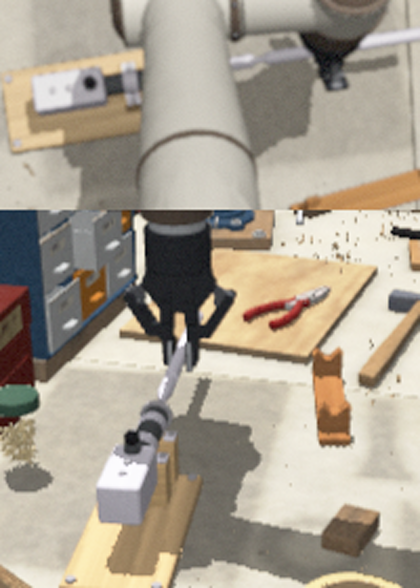

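The side crop shows the rod lined up with the mouth, and the fits agree: lateral about 0.3 mm, 2 mm too high. I'll lower it 2 mm and feed it in gently.

Call:
move_arm:
  moves:
    - {"gripper": -1,"xyz": [0,0.05,0.2],"angular": [0,0,0]}
    - {"gripper": -1,"xyz": [0,0.05,0.2],"angular": [0,0,0]}
    - {"gripper": -1,"xyz": [-1,0.05,0.2],"angular": [0,0,0]}
    - {"gripper": -1,"xyz": [-2,0.05,0.2],"angular": [0,0,0]}
    - {"gripper": -1,"xyz": [-2.7,0.05,0.2],"angular": [0,0,0]}
    - {"gripper": -1,"xyz": [-3.4,0.05,0.2],"angular": [0,0,0]}
    - {"gripper": -1,"xyz": [-4,0.05,0.2],"angular": [0,0,0]}
    - {"gripper": -1,"xyz": [-4.5,0.05,0.2],"angular": [0,0,0]}
    - {"gripper": -1,"xyz": [-4.5,0.05,0.2],"angular": [0,0,0]}

```text
clock: 8.28
position: [623.0, -75.3, 55.9]
ee_rot: [0.756, -0.655, 0.0, -0.0]
contact_force: [0.4, 0.1, -1.5]
gripper_width: 14.3
```

Run:
```python
from h import *
t=np.array([607.6,28])-np.array([-.1406,.990])*40
goto([*t,56.3],-1.4297);print(arm.read_state()["wrist_torque"])
```

```text
pos [623.  -75.3  55.9] x-axis [ 0.1421 -0.9899  0.    ] z [ 0. -0. -1.] F [ 0.4  0.1 -1.5] t 8.275 w 14.321828830929913
xyz cm [-6.45  0.06 -0.04] ang [-0.     -0.      0.0014]
[-0.01503511  0.02151866  0.03880733]
```

Entry was free, with no force. I'll continue to about 85 mm depth.

Call:
move_arm:
  moves:
    - {"gripper": -1,"xyz": [-1,0.03,-0.03],"angular": [0,0,0]}
    - {"gripper": -1,"xyz": [-2,0.03,-0.03],"angular": [0,0,0.001]}
    - {"gripper": -1,"xyz": [-3,0.05,-0.03],"angular": [0,0,0.001]}
    - {"gripper": -1,"xyz": [-4,0.05,-0.03],"angular": [0,0,0.001]}
    - {"gripper": -1,"xyz": [-5,0.05,-0.03],"angular": [0,0,0.001]}
    - {"gripper": -1,"xyz": [-6,0.05,-0.03],"angular": [0,0,0.001]}
    - {"gripper": -1,"xyz": [-6.4,0.05,-0.03],"angular": [0,0,0.001]}
    - {"gripper": -1,"xyz": [-6.4,0.05,-0.03],"angular": [0,0,0.001]}
    - {"gripper": -1,"xyz": [-6.4,0.05,-0.03],"angular": [0,0,0.001]}

```text
clock: 9.4
position: [613.5, -12.6, 56.1]
ee_rot: [0.755, -0.656, 0.0, 0.0]
contact_force: [-0.2, 0.2, -1.1]
gripper_width: 14.3
```

Run:
```python
from h import *
t=np.array([607.6,28])-np.array([-.1406,.990])*40
goto([*t,56.3],-1.4297);print(arm.read_state()["wrist_torque"])
```

```text
pos [613.5 -12.6  56.1] x-axis [ 0.1403 -0.9901  0.    ] z [-0. -0. -1.] F [-0.2  0.2 -1.1] t 9.4 w 14.250796044841433
xyz cm [-0.1   0.01 -0.02] ang [ 0.     -0.     -0.0004]
[0.00111449 0.02976975 0.00837922]
```

Call:
move_arm:
  moves:
    - {"gripper": 0.3,"xyz": [0,0,0],"angular": [0,0,0]}
    - {"gripper": 0.3,"xyz": [0,0,0],"angular": [0,0,0]}
    - {"gripper": 0.3,"xyz": [0,0,0],"angular": [0,0,0]}
    - {"gripper": 0.3,"xyz": [0,0,0],"angular": [0,0,0]}
    - {"gripper": 0.3,"xyz": [0,0,-3],"angular": [0,0,0]}
    - {"gripper": 0.3,"xyz": [0,0,-7],"angular": [0,0,0]}
    - {"gripper": 0.3,"xyz": [3,0,-8],"angular": [0,0,0]}
    - {"gripper": 0.3,"xyz": [3,0,-8],"angular": [0,0,0]}
    - {"gripper": 0.3,"xyz": [3,0,-8],"angular": [0,0,0]}

```text
clock: 10.52
position: [617.1, -42.0, 135.5]
ee_rot: [0.755, -0.656, -0.001, 0.0]
contact_force: [-0.3, -0.2, 0.1]
gripper_width: 55.5
```

```bash
cat >> h.py <<'E'
from scipy.optimize import least_squares
u=np.array([-.1406,.990]);nn=np.array([.990,.1406]);m0=np.array([607.6,28])
def rodfit(p,d,c,smax=-12):
  W=cloud(p,d,c);q=p.astype(int);S=(W[...,:2]-m0)@u;N=(W[...,:2]-m0)@nn
  m=(S>-272)&(S<smax)&(abs(N)<20)&(W[...,2]>50)&(W[...,2]<95)&(q.max(2)-q.min(2)<45)&(q.min(2)>70)
  s=S[m];l=N[m];z=W[...,2][m]
  f=lambda v:np.hypot(l-v[0]-v[1]*s,z-v[2]-v[3]*s)-8
  r=least_squares(f,[0,0,75,0],loss="soft_l1",f_scale=1)
  print(m.sum(),"lat0,slope,z0,zslope",np.round(r.x,4),"res",np.median(abs(r.fun)),"s",np.percentile(s,[0,.5,2,99,100]))
E
python3 - <<'E'
from h import *
goto([*(m0-u*140),60],-1.4297)
p,d,c=snap("wrist","w5");rodfit(p,d,c)
E
```

```text
pos [617.1 -42.  135.5] x-axis [ 1.401e-01 -9.901e-01 -3.000e-04] z [-1.2e-03  2.0e-04 -1.0e+00] F [-0.3 -0.2  0.1] t 10.525 w 55.5191202308447
xyz cm [ 6.94 -0.05  7.55] ang [ 0.0012  0.0003 -0.0005]
5924 lat0,slope,z0,zslope [-2.56000e-02  1.10000e-03  7.31235e+01  4.69000e-02] res 0.33344837186001275 s [-160.58077445 -159.71258066 -158.01576043  -13.86369245  -12.04543896]
```

View pics/w5.png

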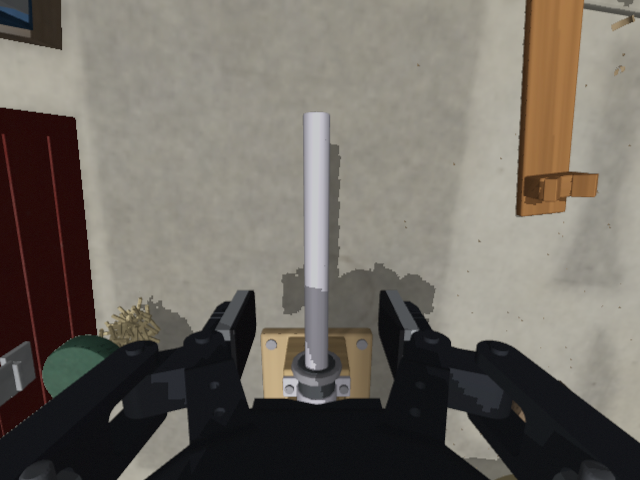

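The wrist view shows the rod resting in the tube with its tail at (316,113) and the nose about 80 mm deep. It sags by 0.047 rad, which puts the tail axis at z ≈ 66. I'll re-grip 15 mm from the tail with the tool tilted to match.

Run:
```python
from h import *
goto([*(m0-u*144.1),47.6],-1.4297)
```

```text
pos [617.1 -41.8 135.3] x-axis [ 1.406e-01 -9.901e-01 -2.000e-04] z [-0.0016 -0.     -1.    ] F [-0.5 -0.6 -0.1] t 10.575 w 55.59578214931848
xyz cm [ 7.37 -0.06  8.76] ang [ 0.0016  0.0002 -0.    ]
```

Call:
move_arm:
  moves:
    - {"gripper": 0.3,"xyz": [4,-0.05,0],"angular": [0,-0.047,0]}
    - {"gripper": 0.3,"xyz": [7.35,-0.05,1],"angular": [0,-0.047,0]}
    - {"gripper": 0.3,"xyz": [7.35,-0.05,5],"angular": [0,-0.047,0]}
    - {"gripper": 0.3,"xyz": [7.35,-0.05,8.75],"angular": [0,-0.047,0]}
    - {"gripper": 0.3,"xyz": [7.35,-0.05,8.75],"angular": [0,-0.047,0]}
    - {"gripper": 0.3,"xyz": [7.35,-0.05,8.75],"angular": [0,-0.047,0]}
    - {"gripper": 0.3,"xyz": [7.35,-0.05,8.75],"angular": [0,-0.047,0]}

```text
clock: 11.45
position: [629.9, -114.5, 50.6]
ee_rot: [0.755, -0.655, -0.016, -0.017]
contact_force: [-0.0, -1.0, 0.2]
gripper_width: 55.0
```

Run:
```python
from h import *
goto([*(m0-u*144.1),47.6],-1.4297)
```

```text
pos [ 629.9 -114.5   50.6] x-axis [ 0.1414 -0.9889 -0.0463] z [-0.0031  0.0463 -0.9989] F [-0.  -1.   0.2] t 11.45 w 55.03205262458459
xyz cm [0.  0.2 0.3] ang [-0.0035  0.0463  0.0009]
```

Call:
move_arm:
  moves:
    - {"gripper": 0.3,"xyz": [0,0.2,0.3],"angular": [-0.003,0,0]}
    - {"gripper": 0.3,"xyz": [0,0.2,0.3],"angular": [-0.003,0,0]}
    - {"gripper": 0.3,"xyz": [0,0.2,0.3],"angular": [-0.003,0,0]}

```text
clock: 11.82
position: [626.5, -115.0, 45.9]
ee_rot: [0.755, -0.655, -0.019, -0.014]
contact_force: [-0.5, -0.3, 0.2]
gripper_width: 55.4
```

Run:
```python
from h import *
goto([*(m0-u*144.1),47.6],-1.4297)
p,d,c=snap("wrist","w6")
rodfit(p,d,c)
```

```text
pos [ 626.5 -115.    45.9] x-axis [ 0.1404 -0.989  -0.0469] z [-0.0092  0.0461 -0.9989] F [-0.5 -0.3  0.2] t 11.825 w 55.43221596711481
xyz cm [-0.02 -0.14 -0.17] ang [0.0027 0.0469 0.    ]
4409 lat0,slope,z0,zslope [-1.43190e+00 -7.80000e-03  9.26108e+01  8.80000e-02] res 1.9274430557303468 s [-161.32924578 -161.00829828 -160.7711173  -115.6138023  -111.25411942]
```

Call:
move_arm:
  moves:
    - {"gripper": 0.3,"xyz": [0,-0.12,-0.15],"angular": [0.003,0,0]}
    - {"gripper": 0.3,"xyz": [0,-0.12,-0.15],"angular": [0.003,0,0]}
    - {"gripper": 0.3,"xyz": [0,-0.12,-0.15],"angular": [0.003,0,0]}
    - {"gripper": 0.3,"xyz": [0,-0.12,-0.15],"angular": [0.003,0,0]}

```text
clock: 12.38
position: [627.7, -114.8, 47.1]
ee_rot: [0.755, -0.655, -0.018, -0.015]
contact_force: [-0.3, -0.0, -0.9]
gripper_width: 55.6
```

Run:
```python
from h import *
goto([*(m0-u*144.1),47.6],-1.4297)
```

```text
pos [ 627.7 -114.8   47.1] x-axis [ 0.1404 -0.989  -0.047 ] z [-0.0067  0.0465 -0.9989] F [-0.3 -0.  -0.9] t 12.375 w 55.59501014489258
xyz cm [-0.02 -0.02 -0.05] ang [ 0.0001  0.047  -0.0001]
```

Aligned, so I'll close.

Call:
move_arm:
  moves:
    - {"gripper": -1,"xyz": [0,0,0],"angular": [0,0,0]}
    - {"gripper": -1,"xyz": [0,0,0],"angular": [0,0,0]}
    - {"gripper": -1,"xyz": [0,0,0],"angular": [0,0,0]}
    - {"gripper": -1,"xyz": [0,0,0],"angular": [0,0,0]}
    - {"gripper": -1,"xyz": [0,0,0],"angular": [0,0,0]}
    - {"gripper": -1,"xyz": [0,0,0],"angular": [0,0,0]}
    - {"gripper": -1,"xyz": [0,0,0],"angular": [0,0,0]}

```text
clock: 13.25
position: [627.7, -114.8, 47.1]
ee_rot: [0.755, -0.655, -0.018, -0.015]
contact_force: [0.9, -0.5, 0.5]
gripper_width: 13.9
```

Run:
```python
from h import *
goto([*(m0-u*145),56.3],-1.4297)
print(arm.read_state()["wrist_torque"])
```

```text
pos [ 627.7 -114.8   47.1] x-axis [ 0.1404 -0.989  -0.047 ] z [-0.0065  0.0465 -0.9989] F [ 0.9 -0.5  0.5] t 13.25 w 13.875554965517475
xyz cm [ 0.03 -0.01 -0.92] ang [-0.0001  0.047  -0.0001]
[-0.04611019 -0.04799062  0.02115561]
```

Call:
move_arm:
  moves:
    - {"gripper": -1,"xyz": [0,0,-0.3],"angular": [0,0.016,0]}
    - {"gripper": -1,"xyz": [0,0,-0.6],"angular": [0,0.032,0]}
    - {"gripper": -1,"xyz": [0.04,0,-0.86],"angular": [0,0.047,0]}
    - {"gripper": -1,"xyz": [0.04,0,-0.86],"angular": [0,0.047,0]}
    - {"gripper": -1,"xyz": [0.04,0,-0.86],"angular": [0,0.047,0]}
    - {"gripper": -1,"xyz": [0.04,0,-0.86],"angular": [0,0.047,0]}

```text
clock: 14.0
position: [627.7, -115.6, 55.5]
ee_rot: [0.755, -0.656, -0.0, 0.0]
contact_force: [0.4, -0.4, -0.9]
gripper_width: 14.1
```

Run:
```python
from h import *
goto([*(m0-u*145),55.8],-1.4297)
print(arm.read_state()["wrist_torque"])
p,d,c=snap("side","side6");rodfit(p,d,c)
```

```text
pos [ 627.7 -115.6   55.5] x-axis [ 1.404e-01 -9.901e-01 -2.000e-04] z [-5.e-04  1.e-04 -1.e+00] F [ 0.4 -0.4 -0.9] t 14.0 w 14.10368335402352
xyz cm [-0.   -0.03 -0.03] ang [ 0.0004  0.0002 -0.0002]
[ 0.06789366  0.06608205 -0.01802008]
238 lat0,slope,z0,zslope [-1.95970e+00  7.00000e-03  7.59795e+01 -5.60000e-03] res 1.1471276519227636 s [-159.68463364 -159.01222905 -153.57409628  -21.54263327  -14.67508974]
```

Call:
move_arm:
  moves:
    - {"gripper": -1,"xyz": [-0.5,0,-0.02],"angular": [0,0,0]}
    - {"gripper": -1,"xyz": [-1,0,-0.02],"angular": [0,0,0]}
    - {"gripper": -1,"xyz": [-1.5,0,-0.02],"angular": [0,0,0]}
    - {"gripper": -1,"xyz": [-2,0,-0.02],"angular": [0,0,0]}
    - {"gripper": -1,"xyz": [-2.5,0,-0.02],"angular": [0,0,0]}
    - {"gripper": -1,"xyz": [-2.5,0,-0.02],"angular": [0,0,0]}
    - {"gripper": -1,"xyz": [-2.5,0,-0.02],"angular": [0,0,0]}

```text
clock: 14.92
position: [624.3, -90.8, 55.9]
ee_rot: [0.755, -0.656, -0.0, -0.0]
contact_force: [0.3, 0.1, -0.9]
gripper_width: 14.0
```

```bash
cat >> h.py <<'E'
def chk():
  s=arm.read_state();P=s["position"];F=s["contact_force"];a=(P[:2]-m0)@u
  print("s",round(a,2),"nose",round(a+225,1),"lat",round((P[:2]-m0)@nn,2),"z",round(P[2],2),"Fax",round(F[:2]@u,2),"Flat",round(F[:2]@nn,2),"Fz",round(F[2],2),"T",np.round(s["wrist_torque"],3),"t",s["clock"])
E
python3 -c "
from h import *
chk();goto([*(m0-u*100),55.8],-1.4297)"
```

```text
s -119.94 nose 105.1 lat -0.16 z 55.89 Fax 0.05 Flat 0.28 Fz -0.91 T [-0.019  0.054  0.038] t 14.925
pos [624.3 -90.8  55.9] x-axis [ 1.406e-01 -9.901e-01 -1.000e-04] z [-0.e+00  1.e-04 -1.e+00] F [ 0.3  0.1 -0.9] t 14.925 w 14.037387082608596
xyz cm [-2.   -0.02  0.01] ang [0.     0.0001 0.    ]
```

Call:
move_arm:
  moves:
    - {"gripper": -1,"xyz": [-0.3,0,0],"angular": [0,0,0]}
    - {"gripper": -1,"xyz": [-0.6,0,0],"angular": [0,0,0]}
    - {"gripper": -1,"xyz": [-0.9,0,0],"angular": [0,0,0]}
    - {"gripper": -1,"xyz": [-1.2,0,0],"angular": [0,0,0]}
    - {"gripper": -1,"xyz": [-1.5,0,0],"angular": [0,0,0]}
    - {"gripper": -1,"xyz": [-1.5,0,0],"angular": [0,0,0]}

```text
clock: 15.68
position: [622.2, -75.7, 55.9]
ee_rot: [0.755, -0.655, -0.0, -0.0]
contact_force: [-0.7, -0.4, -0.6]
gripper_width: 14.1
```

Call:
move_arm:
  moves:
    - {"gripper": -1,"xyz": [-0.3,0,0],"angular": [0,0,0]}
    - {"gripper": -1,"xyz": [-0.6,0,0],"angular": [0,0,0]}
    - {"gripper": -1,"xyz": [-0.9,0,0],"angular": [0,0,0]}
    - {"gripper": -1,"xyz": [-1.2,0,0],"angular": [0,0,0]}
    - {"gripper": -1,"xyz": [-1.2,0,0],"angular": [0,0,0]}

```text
clock: 16.3
position: [620.5, -64.0, 55.9]
ee_rot: [0.755, -0.655, 0.0, 0.0]
contact_force: [0.5, -1.3, -1.1]
gripper_width: 14.1
```

```bash
python3 -c "
from h import *
chk();goto([*(m0-u*100),55.8],-1.4297)
c=arm.get_calibration('wrist')
print(proj(c,[*(m0+u*112),112]),proj(arm.get_calibration('top'),[*(m0+u*112),112]),proj(arm.get_calibration('side'),[*(m0+u*112),112]))"
```

```text
s -92.91 nose 132.1 lat -0.18 z 55.91 Fax -1.38 Flat 0.32 Fz -1.12 T [-0.264 -0.067  0.059] t 16.3
pos [620.5 -64.   55.9] x-axis [ 0.1407 -0.99    0.    ] z [-0. -0. -1.] F [ 0.5 -1.3 -1.1] t 16.3 w 14.0771423500514
xyz cm [ 0.71 -0.02  0.01] ang [ 0.     -0.      0.0001]
[315.87353247 757.5335402 ] [270.06529368 228.36708395] [292.38862163 255.73661304]
```

Call:
move_arm:
  moves:
    - {"gripper": -1,"xyz": [-0.2,0,0],"angular": [0,0,0]}
    - {"gripper": -1,"xyz": [-0.4,0,0],"angular": [0,0,0]}
    - {"gripper": -1,"xyz": [-0.6,0,0],"angular": [0,0,0]}
    - {"gripper": -1,"xyz": [-0.6,0,0],"angular": [0,0,0]}

```text
clock: 16.8
position: [619.6, -58.1, 55.9]
ee_rot: [0.755, -0.655, -0.0, 0.0]
contact_force: [1.1, -2.6, -1.0]
gripper_width: 14.2
```

Call:
move_arm:
  moves:
    - {"gripper": -1,"xyz": [-0.2,0,0],"angular": [0,0,0]}
    - {"gripper": -1,"xyz": [-0.4,0,0],"angular": [0,0,0]}
    - {"gripper": -1,"xyz": [-0.4,0,0],"angular": [0,0,0]}

```text
clock: 17.18
position: [619.1, -54.0, 55.9]
ee_rot: [0.755, -0.656, -0.0, -0.0]
contact_force: [-0.3, -2.7, -0.8]
gripper_width: 13.9
```

```bash
python3 -c "
from h import *
chk()"
```

```text
s -82.78 nose 142.2 lat -0.16 z 55.87 Fax -2.62 Flat -0.65 Fz -0.78 T [-0.686 -0.057 -0.029] t 17.175
```

Call:
move_arm:
  moves:
    - {"gripper": -1,"xyz": [-0.15,0,0],"angular": [0,0,0]}
    - {"gripper": -1,"xyz": [-0.3,0,0],"angular": [0,0,0]}
    - {"gripper": -1,"xyz": [-0.3,0,0],"angular": [0,0,0]}

```text
clock: 17.55
position: [618.6, -51.0, 55.8]
ee_rot: [0.755, -0.656, -0.0, -0.0]
contact_force: [0.6, -3.1, -1.5]
gripper_width: 13.7
```

Call:
move_arm:
  moves:
    - {"gripper": -1,"xyz": [-0.15,0,0],"angular": [0,0,0]}
    - {"gripper": -1,"xyz": [-0.3,0,0],"angular": [0,0,0]}
    - {"gripper": -1,"xyz": [-0.3,0,0],"angular": [0,0,0]}

```text
clock: 17.92
position: [618.2, -48.0, 55.9]
ee_rot: [0.755, -0.656, -0.0, -0.0]
contact_force: [-0.2, -1.9, -1.6]
gripper_width: 14.5
```

Call:
move_arm:
  moves:
    - {"gripper": -1,"xyz": [-0.15,0,0],"angular": [0,0,0]}
    - {"gripper": -1,"xyz": [-0.3,0,0],"angular": [0,0,0]}
    - {"gripper": -1,"xyz": [-0.3,0,0],"angular": [0,0,0]}

```text
clock: 18.3
position: [617.9, -44.9, 55.9]
ee_rot: [0.755, -0.656, -0.0, -0.0]
contact_force: [0.3, -1.9, -0.6]
gripper_width: 14.5
```

```bash
python3 -c "
from h import *
chk()"
```

```text
s -73.66 nose 151.3 lat -0.08 z 55.87 Fax -1.93 Flat 0.02 Fz -0.61 T [-0.483 -0.118 -0.051] t 18.3
```

Call:
move_arm:
  moves:
    - {"gripper": -1,"xyz": [-0.15,0,0],"angular": [0,0,0]}
    - {"gripper": -1,"xyz": [-0.3,0,0],"angular": [0,0,0]}
    - {"gripper": -1,"xyz": [-0.3,0,0],"angular": [0,0,0]}

```text
clock: 18.68
position: [617.4, -42.3, 55.9]
ee_rot: [0.755, -0.656, -0.0, -0.0]
contact_force: [-0.1, -3.6, -1.8]
gripper_width: 13.9
```

```bash
python3 -c "
from h import *
chk()
p,d,c=snap('top','t7');p2,_,_=snap('side','s7')
a=p[205:255,235:305];b=p2[225:295,255:325]
H=np.zeros((490,980,3),np.uint8);H[:350,:490]=cv2.resize(a,(490,350),interpolation=2);H[:,490:]=cv2.resize(b,(490,490),interpolation=2);cv2.imwrite('pics/c7.png',H[:,:].copy() if 0 else cv2.resize(H,(800,400)))"
```

```text
s -70.94 nose 154.1 lat -0.15 z 55.86 Fax -3.59 Flat -0.64 Fz -1.78 T [-0.877 -0.166 -0.096] t 18.675
```

View pics/c7.png

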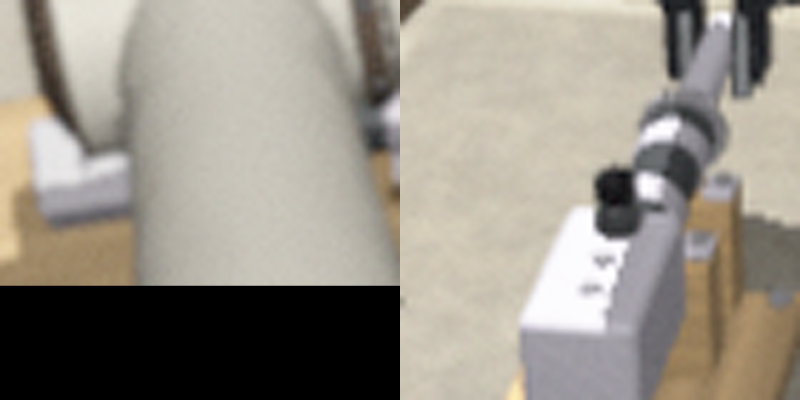

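In the side crop the catch button at about (617,200) and the rod look straight. The force has begun to rise, which suggests the buffer. I'll track the button numerically between side images.

```bash
cat >> h.py <<'E'
def button(name):
  a=cv2.cvtColor(cv2.imread("pics/side0.png"),6);b=cv2.cvtColor(cv2.imread(f"pics/{name}.png"),6)
  out=[]
  for (v0,v1,u0,u1) in((252,269,285,301),(270,300,278,306)): # button, block
    t=cv2.resize(b[v0:v1,u0:u1],None,fx=10,fy=10,interpolation=2);w=cv2.resize(a[v0-5:v1+5,u0-5:u1+5],None,fx=10,fy=10,interpolation=2)
    r=cv2.minMaxLoc(cv2.matchTemplate(w,t,5));out.append(((50-r[3][0])/10,(50-r[3][1])/10,round(r[1],3)))
  print(name,"button, block shift px (u,v; v<0 = up)",out)
E
python3 -c "
from h import *
for n in('side4','side6','s7'):button(n)"
```

```text
side4 button, block shift px (u,v; v<0 = up) [(0.2, 0.2, 0.895), (0.0, 0.0, 0.985)]
side6 button, block shift px (u,v; v<0 = up) [(0.2, 0.1, 0.891), (-0.1, 0.0, 0.968)]
s7 button, block shift px (u,v; v<0 = up) [(0.1, -0.1, 0.934), (-0.7, -0.2, 0.875)]
```

Call:
move_arm:
  moves:
    - {"gripper": -1,"xyz": [-0.15,0,0],"angular": [0,0,0]}
    - {"gripper": -1,"xyz": [-0.3,0,0],"angular": [0,0,0]}
    - {"gripper": -1,"xyz": [-0.3,0,0],"angular": [0,0,0]}

```text
clock: 19.15
position: [617.0, -39.3, 55.9]
ee_rot: [0.755, -0.656, -0.0, -0.0]
contact_force: [1.5, -3.2, -1.3]
gripper_width: 14.3
```

```bash
python3 -c "
from h import *
chk();snap('side','s8');button('s8')"
```

```text
s -67.99 nose 157.0 lat -0.19 z 55.85 Fax -3.34 Flat 1.06 Fz -1.28 T [-0.991 -0.213 -0.042] t 19.15
s8 button, block shift px (u,v; v<0 = up) [(0.1, -0.1, 0.934), (-0.7, -0.2, 0.881)]
```

Call:
move_arm:
  moves:
    - {"gripper": -1,"xyz": [-0.1,0,0],"angular": [0,0,0]}
    - {"gripper": -1,"xyz": [-0.2,0,0],"angular": [0,0,0]}
    - {"gripper": -1,"xyz": [-0.2,0,0],"angular": [0,0,0]}

```text
clock: 19.58
position: [616.7, -37.5, 55.9]
ee_rot: [0.755, -0.656, -0.0, 0.0]
contact_force: [1.2, -4.2, -0.7]
gripper_width: 14.1
```

```bash
cat >> h.py <<'E'
def dark(name):
  g=cv2.imread(f"pics/{name}.png")[246:272,283:303].astype(float).max(2);w=np.clip(90-g,0,60)
  r=w.sum(1);print(name,"dark centroid v",round((r*np.arange(246,272)).sum()/r.sum(),2),"top edge",np.round(g[4:14,9:13].mean(1)))
E
python3 -c "
from h import *
chk();snap('side','s9')
for n in('side0','side4','side6','s7','s8','s9'):dark(n)"
```

```text
s -66.13 nose 158.9 lat -0.22 z 55.86 Fax -4.33 Flat 0.59 Fz -0.7 T [-1.216 -0.197  0.016] t 19.575
side0 dark centroid v 260.1 top edge [205. 202. 197. 193. 158. 104.  62.  54.  41.  29.]
side4 dark centroid v 258.39 top edge [203. 202. 196. 190. 153.  87.  34.  37.  32.  27.]
side6 dark centroid v 258.4 top edge [205. 202. 194. 189. 155.  88.  37.  34.  33.  26.]
s7 dark centroid v 259.06 top edge [205. 202. 195. 173. 108.  42.  44.  40.  33.  30.]
s8 dark centroid v 259.13 top edge [204. 202. 196. 171. 108.  45.  47.  39.  31.  30.]
s9 dark centroid v 259.14 top edge [203. 201. 196. 171. 107.  49.  48.  41.  32.  31.]
```

The button's top edge works as a catch indicator: index 8 reads 155 with the catch down and 108 when it is riding. It is riding now and the buffer is building, so I'll continue in 2 mm steps.

Call:
move_arm:
  moves:
    - {"gripper": -1,"xyz": [-0.1,0,0],"angular": [0,0,0]}
    - {"gripper": -1,"xyz": [-0.2,0,0],"angular": [0,0,0]}
    - {"gripper": -1,"xyz": [-0.2,0,0],"angular": [0,0,0]}

```text
clock: 20.0
position: [616.4, -35.5, 55.8]
ee_rot: [0.755, -0.656, -0.0, 0.0]
contact_force: [0.8, -4.1, -1.0]
gripper_width: 13.8
```

```bash
python3 -c "
from h import *
chk();snap('side','s10');dark('s10')"
```

```text
s -64.13 nose 160.9 lat -0.23 z 55.84 Fax -4.2 Flat 0.19 Fz -1.05 T [-1.335 -0.222 -0.065] t 20.0
s10 dark centroid v 259.03 top edge [205. 201. 196. 174. 112.  46.  43.  38.  32.  30.]
```

Call:
move_arm:
  moves:
    - {"gripper": -1,"xyz": [-0.1,0,0],"angular": [0,0,0]}
    - {"gripper": -1,"xyz": [-0.2,0,0],"angular": [0,0,0]}
    - {"gripper": -1,"xyz": [-0.2,0,0],"angular": [0,0,0]}

```text
clock: 20.42
position: [616.1, -33.2, 55.9]
ee_rot: [0.755, -0.655, -0.0, -0.0]
contact_force: [0.3, -2.4, -1.5]
gripper_width: 14.4
```

```bash
python3 -c "
from h import *
chk();snap('side','s11');dark('s11')"
```

```text
s -61.78 nose 163.2 lat -0.15 z 55.91 Fax -2.44 Flat -0.06 Fz -1.54 T [-0.901 -0.175  0.021] t 20.425
s11 dark centroid v 259.81 top edge [204. 202. 196. 191. 158. 100.  56.  52.  39.  27.]
```

The catch has dropped: the button edge is back to its down value (158) and the axial load fell from 4.2 to 2.4 N. I'll release gently and lift clear.

Call:
move_arm:
  moves:
    - {"gripper": 0.3,"xyz": [0,0,0],"angular": [0,0,0]}
    - {"gripper": 0.3,"xyz": [0,0,0],"angular": [0,0,0]}
    - {"gripper": 0.3,"xyz": [0,0,0],"angular": [0,0,0]}
    - {"gripper": 0.3,"xyz": [0,0,0],"angular": [0,0,0]}
    - {"gripper": 0.3,"xyz": [0,0,-3],"angular": [0,0,0]}
    - {"gripper": 0.3,"xyz": [0,0,-7],"angular": [0,0,0]}
    - {"gripper": 0.3,"xyz": [0,0,-9],"angular": [0,0,0]}
    - {"gripper": 0.3,"xyz": [0,0,-9],"angular": [0,0,0]}
    - {"gripper": 0.3,"xyz": [0,0,-9],"angular": [0,0,0]}

```text
clock: 21.6
position: [615.3, -33.4, 144.7]
ee_rot: [0.755, -0.656, -0.001, 0.001]
contact_force: [0.4, 0.0, 0.2]
gripper_width: 55.2
```

```bash
python3 -c "
from h import *
chk();snap('side','s12');dark('s12');p,d,c=snap('wrist','w12');rodfit(p,d,c)
a=cv2.imread('pics/s12.png')[190:350,230:430];cv2.imwrite('pics/c12.png',np.vstack([cv2.resize(p,(400,300)),cv2.resize(a,(375,300)) if 0 else cv2.resize(a,(400,300))]))"
```

```text
s -61.91 nose 163.1 lat -1.0 z 144.67 Fax -0.0 Flat 0.37 Fz 0.17 T [-0.014 -0.083  0.036] t 21.6
s12 dark centroid v 260.08 top edge [205. 202. 196. 192. 158. 103.  60.  54.  38.  28.]
2258 lat0,slope,z0,zslope [-2.40500e-01  5.00000e-04  7.35445e+01  4.10000e-03] res 0.33497351194279057 s [-77.97746326 -77.74729643 -77.56520501 -12.80153113 -12.13121181]
```

View pics/c12.png

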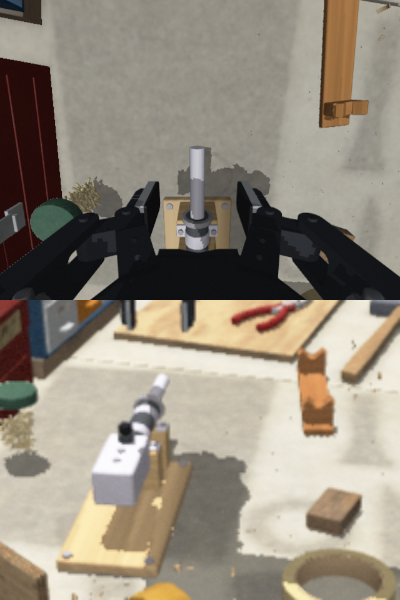

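The rod stays in: its tail is at s = -78, so the nose is about 162 mm deep, and the button is at its empty-tube height. I'll back away for a second and check that it holds.

Call:
move_arm:
  moves:
    - {"gripper": 0.3,"xyz": [0,0,-3],"angular": [0,0,0]}
    - {"gripper": 0.3,"xyz": [0,0,-5],"angular": [0,0,0]}
    - {"gripper": 0.3,"xyz": [0,0,-5],"angular": [0,0,0]}
    - {"gripper": 0.3,"xyz": [0,0,-5],"angular": [0,0,0]}
    - {"gripper": 0.3,"xyz": [0,0,-5],"angular": [0,0,0]}
    - {"gripper": 0.3,"xyz": [0,0,-5],"angular": [0,0,0]}
    - {"gripper": 0.3,"xyz": [0,0,-5],"angular": [0,0,0]}
    - {"gripper": 0.3,"xyz": [0,0,-5],"angular": [0,0,0]}

```text
clock: 22.7
position: [616.2, -33.4, 195.8]
ee_rot: [0.755, -0.656, -0.0, 0.0]
contact_force: [-0.7, 0.7, 0.7]
gripper_width: 55.7
```

```bash
python3 -c "
from h import *
chk();snap('side','s13');dark('s13');p,d,c=snap('wrist','w13');rodfit(p,d,c)
arm.job_done()"
```

```text
s -62.03 nose 163.0 lat -0.17 z 195.77 Fax 0.76 Flat -0.6 Fz 0.69 T [ 0.042 -0.026 -0.042] t 22.7
s13 dark centroid v 260.11 top edge [203. 201. 197. 191. 157. 103.  62.  55.  40.  28.]
1562 lat0,slope,z0,zslope [-1.85500e-01  9.00000e-04  7.34542e+01  2.50000e-03] res 0.34173667457158263 s [-77.7588557  -77.65616246 -77.53137427 -12.98621927 -12.0545739 ]
the job is handed in; nothing more can be done
```

The rod is fully home in its guide tube and the spring catch has dropped into its groove. I handed the job in at about 23 s.

I took the rod by the middle, slid the nose about 80 mm in and let go. I then re-gripped it about 15 mm from the tail, lifted it level and pushed gently. The push never read above about 4.3 N axially, though I only saw the force at the end of each move.

**Catch dropping:** at about 163 mm depth the load fell from 4.2 to 2.4 N, and the button returned to its empty-tube height in the side camera. I stopped there, short of the hard end.

**Last checks:** with the gripper open and well clear, I measured twice about 1 s apart. The rod had not moved: the nose was about 162 mm deep, with 78 mm of rod outside, and the catch was still down. The arm touched only the rod, and nothing else looked moved in the last picture.

**One disagreement:** my first image check of the button, by template matching, showed too small a shift to be useful. I judged the catch by the button's top edge and the force instead.

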